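Sweep the pebbles from the sorting tray's deck into its trough

ROBOT

A 6-joint arm with a two-finger parallel gripper is mounted at the origin on the work surface. World frame = base frame: x ahead of the robot, y to its left, z up, the work surface at z = 0. Lengths are in m, angles in rad, forces in N, time in s.
With the tool pointing down it reaches from about 0.35 to 0.975 m from the base axis. Payload 7.1 kg.
Tool frame: the origin (TCP) lies at the centre of the arm's flange, where the gripper is bolted on; the fingertips stand 182 mm ahead of it and the grasp point (between the pads) lies 163 mm ahead of it; z points along the fingers, y is the line along which they close (so a half turn about z gives the same grasp; the last joint's range is limited). The gripper opens to 88 mm and grips with 3 to 60 N. Pads are 20 mm wide; open, the fingers measure 115 mm over their backs; the gripper's body (75 mm by 178 mm) begins 61 mm behind the grasp point.
Start: joints at [-1.145, 0.423, 1.63, -0, 1.089, -0.019], TCP at [0.269, -0.564, 0.405] pointing down, gripper open.
Joint ranges: [-3, 3], [-0.9, 2.11], [0.09, 2.58], [-1.31, 4.45], [0.11, 2.69], [-2.54, 2.54]. Speed limits (rad/s): [2.39, 2.39, 3.01, 3.14, 3.14, 3.14].

INTERFACE

Orientations are given as a rotation vector (axis times angle).
In Python, from cell import sensors, eyes, job gives the robot as it stands.
- The arm moves only by the shell command python3 -m handwheel 'ROWS' [FORCE]. ROWS is JSON, a list of rows, each a list of 3 entries, a list of its own where there are three numbers: the turn, a rotation vector about the world's x, y, z as a fraction of full scale, then the shift along the world's x, y, z as a fraction of full scale, then the closure, from 0 (fully open) to 1 (shut). A call has 1 to 10 rows; each row is the pose to reach, as a shift and turn from the pose commanded when the call began, turning the shorter way round; what a row does not reach only later rows make up. Full scale, the value 1, is 0.1 m for a shift and 180 degrees for a turn. A row lasts 1/10 s, in which the tool goes at most 50 mm and 8.59 degrees, less where a joint would pass 70% of its speed; a pose out of reach is approached as far as the arm can. A call with a number of a shift or a turn outside -1 to 1 is refused whole. A call with a gripper value outside its range is refused whole. The fingers move at their own pace and stop on an object; FORCE is the grip in N (left out, the last holds). Time passes only in rows, so rows that repeat a pose let the fingers close. It gives the time, the measured TCP pose, the force, the opening and the grip force at its end, in the units of the state.
- sensors.observe(): the state, without advancing time (a new reading comes with each control period).
- eyes.grab_frame(name): name is "scene" or "top" or "wrist"; returns the picture (480x640x3 uint8, red, green, blue); there is no depth.
- eyes.camera_model(name): a dict with "K" (3x3 intrinsics, pixels), "R" (3x3) and "t" (3): a world point X has camera coordinates R X + t. Camera axes: x right, y down, z forward; pixel columns grow to the right and rows downward; lengths in m; the calibration is good to about 2 mm. A picture is of the moment at which its call begins: read the wrist's pose just before it. camera_model takes no time and is no camera call; for the wrist camera it gives the pose at the moment of the call.
- job.job_done(): hands the job in; it is judged then, once.
The state is a dict: "clock": time; "q": joint angles; "joint_vel": joint speeds; "joint_efforts": joint torques, N m; "eef_pos": TCP position; "ee_rot": TCP orientation; "force": force on the tool from outside, world axes, zero at the start; "ft_torque": the same for the moment, N m; "gripper_width": finger opening in m; "grasp_force": force on a finger pad.
Only numpy, scipy, OpenCV 4.12 (cv2) and the standard library are available. Lean on these libraries where they do the work, as an engineer would, in place of code of your own. Each camera call takes 0.05 s, during which the arm holds its last target. There are 200 camera calls.

TASK

Three pebbles picked out of a soil sample lie on the flat deck of the white sorting tray. Sweep all three along the deck with your fingertips and over its open edge, so that they drop into the trough at the end of the tray: only push them, do not pick them up. Leave the little capped vial standing where it is on the deck, and do not disturb the beaker or the basin.

Things in the scene. Friction and masses are not known exactly. Their poses are not given: they have to be found in the camera images.
- tray: White plastic sorting tray, fixed to the table, 244 (x) by 280 mm (y). Origin: on the table under the deck's centre, z up. The deck, a flat floor 30 mm above the table, spans x -118 to 118, y -105 to 105 mm. Its -y end is open and drops straight into the trough (y -105 to -167 mm, full inside width). 4 mm walls, tops 38 mm above the table, run round the deck's other sides and the trough's outer sides.
- trough (a point): Centre of the trough's grey floor, 5 mm above the table and 25 mm below the deck; axes as the tray's. The trough is 62 mm wide (y -31 to 31 mm) and 236 mm long (x -118 to 118 mm) inside.
- deck_edge (a point): Middle of the deck's open edge, at deck height, where deck and trough meet; the edge runs along the tray's x, and the trough lies on the -y side of it.
- pebble_a: Rounded, flat-bottomed river pebble, 31 x 25 x 14 mm, dark grey-brown, lying flat on the deck, 10 to 28 g; origin at its middle; yaw of no importance. It slides when pushed from the side.
- pebble_b: Rounded, flat-bottomed river pebble, 27 x 25 x 13 mm, light brown, lying flat on the deck, 10 to 28 g; origin at its middle; yaw of no importance. It slides when pushed from the side.
- pebble_c: Rounded, flat-bottomed river pebble, 34 x 26 x 15 mm, grey, lying flat on the deck, 10 to 28 g; origin at its middle; yaw of no importance. It slides when pushed from the side.
- vial: Small capped amber glass sample vial with a paper label and a black screw cap, 26 mm across (cap 25 mm), 48 mm tall, about 45 g, standing loose on the deck; origin at the centre of its underside. To be left alone. It and the pebbles lie in four lanes about 56 mm apart across the tray's x, in any order, centres at least 46 mm apart in x, y -45 to 35 mm.
- beaker: Empty glass beaker, 71 mm across, 90 mm tall, standing on the table beyond the tray's rear (+y) wall; origin at the centre of its underside.
- basin: Empty white porcelain basin, 96 mm across, 42 mm high, standing on the table beyond the trough; origin at the centre of its underside.

How it is judged:
At the end, for the whole second after the job is handed in: All three pebbles lie at rest in the trough: each pebble's middle within the trough's inside outline and less than 22 mm above its floor, so below the deck. The vial stands upright (within 0.2 rad) and within 12 mm of its start; beaker and basin are within 20 mm of theirs (x of pebble_a in the frame of trough between -0.118 and 0.118 m and y of pebble_a in the frame of trough between -0.031 and 0.031 m and z of pebble_a in the frame of trough between 0 and 0.022 m and linear speed of each of pebble_a, pebble_b, pebble_c below 0.02 m/s and x of pebble_b in the frame of trough between -0.118 and 0.118 m and y of pebble_b in the frame of trough between -0.031 and 0.031 m and z of pebble_b in the frame of trough between 0 and 0.022 m and x of pebble_c in the frame of trough between -0.118 and 0.118 m and y of pebble_c in the frame of trough between -0.031 and 0.031 m and z of pebble_c in the frame of trough between 0 and 0.022 m and distance of vial from where it was at the start of the episode below 0.012 m and angle between vial's own z axis and vertical below 0.2 rad and distance of each of beaker, basin from where it was at the start of the episode below 0.02 m); the robot touches nothing.
It fails at once if a pebble is lifted (its middle more than 25 mm above the deck) (z of any of pebble_a, pebble_b, pebble_c in the frame of trough above 0.05 m).
It fails at once if the vial is knocked over or pushed aside (tilted over 0.35 rad or moved over 12 mm) (distance of vial from where it was at the start of the episode above 0.012 m or angle between vial's own z axis and vertical above 0.35 rad).
It fails at once if the beaker or basin is disturbed (moved over 20 mm) (distance of any of beaker, basin from where it was at the start of the episode above 0.02 m).
It also fails if it takes over 54 s, if anything falls off the work surface, if the arm or the gripper's body presses on something with over 40 N, if the wrist force passes 120 N, or if a joint passes its speed limit or range.

## Working session

There is one attempt and no reset: what is moved stays moved. The work goes in short steps, Python scripts to look and compute and a shell command to move; the robot and the scene stay as the last step left them, time stands still between calls to the robot, and variables do not carry over. Pictures are saved under pics/ and viewed, at most 10 in all, crops included, and the job is handed in when it is done.

```bash
mkdir -p pics
python3 - <<'E'
from cell import sensors, eyes
import cv2
s=sensors.observe();print(s)
for n in("top","scene"):
    cv2.imwrite(f"pics/{n}0.png",eyes.grab_frame(n)[:,:,::-1]); m=eyes.camera_model(n);print(n,m)
E
```

```text
{'clock': 0.0, 'q': array([-1.14498420e+00,  4.23846123e-01,  1.63065021e+00, -8.77600112e-06,
        1.08858872e+00, -1.90103351e-02]), 'joint_vel': array([ 0.00108265,  0.00026103, -0.00091854, -0.00042659, -0.00166174,
        0.00047207]), 'joint_efforts': array([ 1.36408031e-03, -5.44611669e+01, -2.73668075e+01,  6.45460468e-02,
        2.26622843e-02, -1.29731616e-04]), 'eef_pos': array([ 0.26884466, -0.5639338 ,  0.40391382]), 'ee_rot': array([-3.06278468e+00, -6.92663267e-01,  4.85275988e-04]), 'force': array([-1.42731844,  0.18368669,  0.1130749 ]), 'ft_torque': array([ 0.00569294, -0.03223155, -0.01989711]), 'grasp_force': 0.0, 'gripper_width': 0.08775849176654524}
top {'K': array([[566.65733239,   0.        , 327.62814984],
       [  0.        , 566.65733239, 250.31649154],
       [  0.        ,   0.        ,   1.        ]]), 'R': array([[-0.00845996, -0.99995766, -0.0036208 ],
       [-0.99249751,  0.0088384 , -0.12194496],
       [ 0.1219718 ,  0.00256199, -0.99253026]]), 't': array([0.00555206, 0.58462542, 1.13793374])}
scene {'K': array([[522.25591037,   0.        , 316.59086293],
       [  0.        , 522.25591037, 238.87766478],
       [  0.        ,   0.        ,   1.        ]]), 'R': array([[-0.38154002,  0.92433454, -0.00573253],
       [ 0.50363807,  0.20267974, -0.83980332],
       [-0.77509735, -0.3233057 , -0.5428605 ]]), 't': array([ 0.22014839, -0.23060192,  1.37678744])}
```

View pics/top0.png

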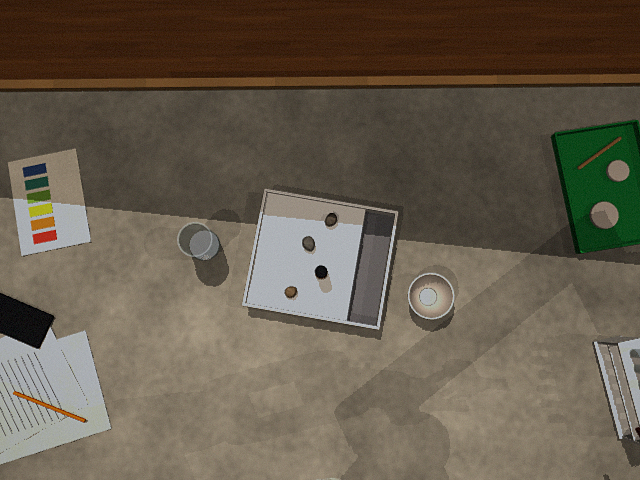

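View pics/scene0.png

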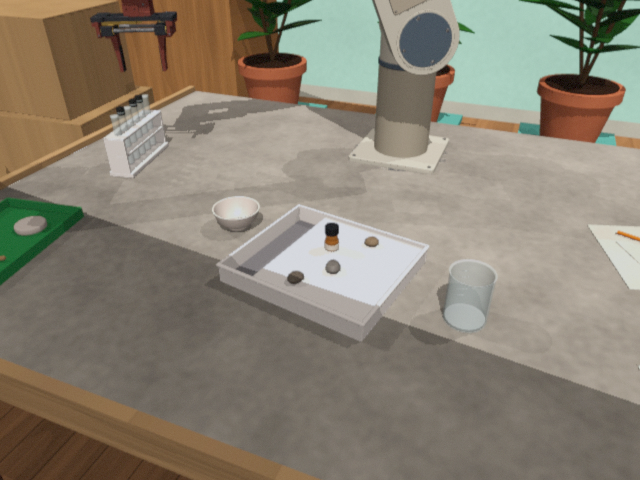

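Run:
```python
import cv2
a=cv2.imread("pics/top0.png")[180:340,235:405]
cv2.imwrite("pics/crop.png",cv2.convertScaleAbs(cv2.resize(a,None,fx=3.5,fy=3.5,interpolation=cv2.INTER_CUBIC),alpha=1.2))
```

```text
(no output)
```

View pics/crop.png

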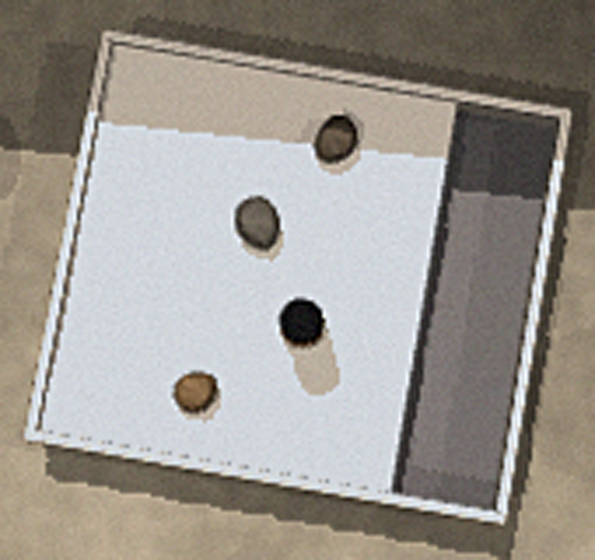

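The crop shows the tray's outer corners at (104,34), (571,110), (503,522) and (28,438). The deck edge runs from (455,103) to (394,492). Dark pebble a is at (336,139), grey c at (258,223), the vial cap at (301,322) and brown b at (196,392).

```bash
cat > h.py <<'E'
import numpy as np, cv2
from cell import sensors, eyes
m=eyes.camera_model("top")
def ray(u,v,z):
    d=m["R"].T@np.linalg.solve(m["K"],[u,v,1]); c=-m["R"].T@m["t"]
    return (c+d*(z-c[2])/d[2])[:2]
E
python3 - <<'E'
from h import *
def px(p): return (p[0]+.5)/3.5-.5+235,(p[1]+.5)/3.5-.5+180
C=np.array([ray(*px(p),.038) for p in [(104,34),(571,110),(503,522),(28,438)]])
L=np.array([(122,109),(122,-171),(-122,-171),(-122,109)])/1000
print("sides",[np.linalg.norm(C[i]-C[i-1]) for i in range(4)])
# rigid fit tray->world
lc,cc=L.mean(0),C.mean(0);U,S,V=np.linalg.svd((L-lc).T@(C-cc));R=V.T@U.T
print("det",np.linalg.det(R)); o=cc-R@lc
print("origin",o,"yaw",np.arctan2(R[1,0],R[0,0]),"res",C-(L@R.T+o))
print("edge",[(ray(*px(p),.03)-o)@R for p in [(455,103),(394,492)]])
img=cv2.imread("pics/top0.png").astype(float)
for n,p,z in [("a",(336,139),.037),("c",(258,223),.037),("vial",(301,322),.078),("b",(196,392),.037)]:
    u,v=map(int,np.round(px(p)));g=img[v-10:v+11,u-10:u+11].min(2)
    mk=(g<(np.median(img[v-10:v+11,u-10:u+11].min(2))*.75)).astype(np.uint8)
    k,lab,st,ce=cv2.connectedComponentsWithStats(mk);i=1+st[1:,4].argmax()
    w=ray(*(ce[i]+[u-10,v-10]),z);print(n,ce[i]+[u-10,v-10],px(p),st[i,4],"world",w,"tray",(w-o)@R)
E
```

```text
sides [np.float64(0.24438683143732648), np.float64(0.2826758474791066), np.float64(0.24684666417754086), np.float64(0.28106272522080855)]
det 1.0000000000000004
origin [0.57460243 0.04536539] yaw -0.1791410341668035 res [[ 2.11790564e-04  1.10672873e-03]
 [ 1.30298931e-03 -1.80567336e-03]
 [-1.27725007e-03 -9.57190131e-05]
 [-2.37529806e-04  7.94663640e-04]]
edge [array([ 0.11774558, -0.10402053]), array([-0.11690164, -0.10633999])]
a [330.62411348 219.37588652] (330.6428571428571, 219.35714285714286) 141 world [ 0.64938178 -0.0063168 ] tray [ 0.08279163 -0.03753061]
c [308.28488372 243.47674419] (308.3571428571429, 243.35714285714286) 172 world [0.59914125 0.04043983] tray [ 0.02502378 -0.0004743 ]
vial [320.91925466 272.22360248] (320.6428571428571, 271.6428571428571) 161 world [0.53572993 0.01406794] tray [-0.03267371 -0.03772308]
b [290.60305344 291.80152672] (290.64285714285717, 291.6428571428571) 131 world [0.49944836 0.07714184] tray [-0.07961346  0.01787665]
```

```bash
python3 -m handwheel '[[[0,0,0.017],[0.22,0.33,0],0.85],[[0,0,0.033],[0.43,0.67,0],0.85],[[0,0,0.05],[0.65,1,0],0.85],[[0,0,0.05],[0.65,1,0],0.85]]' 20
python3 -m handwheel '[[[0,0,0.017],[0.22,0.33,0],0.85],[[0,0,0.033],[0.43,0.67,0],0.85],[[0,0,0.05],[0.65,1,0],0.85],[[0,0,0.05],[0.65,1,0],0.85]]'
python3 -m handwheel '[[[0,0,0.017],[0.22,0.33,0],0.85],[[0,0,0.033],[0.43,0.67,0],0.85],[[0,0,0.05],[0.65,1,0],0.85],[[0,0,0.05],[0.65,1,0],0.85]]'
python3 -m handwheel '[[[0,0,0.017],[0.22,0.33,0],0.85],[[0,0,0.033],[0.43,0.67,0],0.85],[[0,0,0.05],[0.65,1,0],0.85],[[0,0,0.05],[0.65,1,0],0.85]]'
python3 -m handwheel '[[[0,0,0.017],[0.22,0.33,0],0.85],[[0,0,0.033],[0.43,0.67,0],0.85],[[0,0,0.05],[0.65,1,0],0.85],[[0,0,0.05],[0.65,1,0],0.85]]'
python3 -m handwheel '[[[0,0,0.017],[0.22,0.33,0],0.85],[[0,0,0.033],[0.43,0.67,0],0.85],[[0,0,0.05],[0.65,1,0],0.85],[[0,0,0.05],[0.65,1,0],0.85],[[0,0,0.05],[0.65,1,0],0.85],[[0,0,0.05],[0.65,1,0],0.85]]'
python3 - <<'E'
from h import *
from scipy.spatial.transform import Rotation as r
R=r.from_rotvec(sensors.observe()["ee_rot"]).as_matrix();print(np.arctan2(R[1,1],R[0,1]),R[:,2])
E
```

```text
clock: 0.5
eef_pos: [0.3355, -0.4609, 0.4042]
ee_rot: [-2.996, -0.937, -0.0]
force: [-0.9, -0.2, -0.4]
gripper_width: 0.0595
grasp_force: 0.0
clock: 0.9
eef_pos: [0.4003, -0.3618, 0.4045]
ee_rot: [-2.915, -1.169, -0.0]
force: [0.8, 0.1, 0.1]
gripper_width: 0.0274
grasp_force: 0.0
clock: 1.3
eef_pos: [0.4654, -0.2624, 0.4046]
ee_rot: [-2.815, -1.394, -0.001]
force: [-0.8, -0.7, -0.1]
gripper_width: 0.0132
grasp_force: 0.0
clock: 1.7
eef_pos: [0.5306, -0.1629, 0.4047]
ee_rot: [2.697, 1.61, 0.001]
force: [0.2, -0.3, 0.1]
gripper_width: 0.013
grasp_force: 0.0
clock: 2.1
eef_pos: [0.5957, -0.0632, 0.4046]
ee_rot: [2.563, 1.815, 0.002]
force: [1.0, -0.5, 0.3]
gripper_width: 0.0131
grasp_force: 0.0
clock: 2.7
eef_pos: [0.6583, 0.0337, 0.4043]
ee_rot: [-2.418, -2.005, 0.002]
force: [-0.0, -0.3, 0.3]
gripper_width: 0.0132
grasp_force: 0.0
-0.18619852630624387 [-1.22025170e-03 -6.07425769e-04 -9.99999071e-01]
```

```bash
python3 -m handwheel '[[[0,0,0],[-0.02,0,-0.35],0.85],[[0,0,0],[-0.02,0,-0.7],0.85],[[0,0,0],[-0.02,0,-1],0.85],[[0,0,0],[-0.02,0,-1],0.85]]'
python3 -m handwheel '[[[0,0,0],[0,0,-0.25],0.85],[[0,0,0],[0,0,-0.5],0.85],[[0,0,0],[0,0,-0.75],0.85],[[0,0,0],[0,0,-0.75],0.85],[[0,0,0],[0,0,-0.75],0.85]]'
python3 - <<'E'
from h import *
cv2.imwrite("pics/s1.png",cv2.resize(eyes.grab_frame("scene")[150:350,180:480,::-1],None,fx=2.5,fy=2.5))
E
```

```text
clock: 3.1
eef_pos: [0.6547, 0.0339, 0.3006]
ee_rot: [-2.414, -2.003, 0.011]
force: [-0.7, -0.4, -0.1]
gripper_width: 0.0132
grasp_force: 0.0
clock: 3.6
eef_pos: [0.6574, 0.0351, 0.2311]
ee_rot: [2.416, 2.007, 0.001]
force: [0.0, -0.3, 1.2]
gripper_width: 0.0132
grasp_force: 0.0
```

View pics/s1.png

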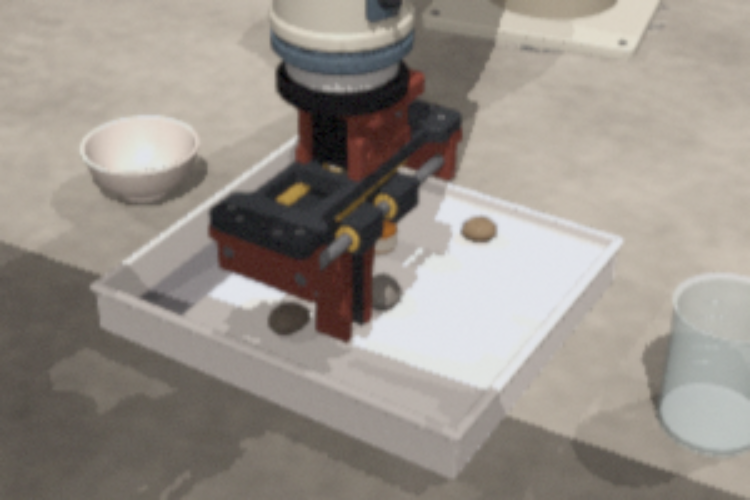

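The picture shows the closed fingers at about (345,320), behind pebble a at (289,317) and clear of the vial, so I'll lower them and sweep.

```bash
python3 -m handwheel '[[[0,0,0],[0,0,-0.07],0.85],[[0,0,0],[0,0,-0.13],0.85],[[0,0,0],[0,0,-0.13],0.85],[[0,0,0],[0,0,-0.13],0.85]]'
python3 -m handwheel '[[[0,0,0],[-0.01,-0.07,0],0.85],[[0,0,0],[-0.026,-0.14,0],0.85],[[0,0,0],[-0.038,-0.21,0],0.85],[[0,0,0],[-0.05,-0.28,0],0.85],[[0,0,0],[-0.063,-0.35,0],0.85],[[0,0,0],[-0.075,-0.42,0],0.85],[[0,0,0],[-0.088,-0.49,0],0.85],[[0,0,0],[-0.1,-0.56,0],0.85]]'
python3 -m handwheel '[[[0,0,0],[-0.01,-0.07,0],0.85],[[0,0,0],[-0.026,-0.14,0],0.85],[[0,0,0],[-0.038,-0.21,0],0.85],[[0,0,0],[-0.05,-0.28,0],0.85],[[0,0,0],[-0.063,-0.35,0],0.85],[[0,0,0],[-0.075,-0.42,0],0.85],[[0,0,0],[-0.088,-0.49,0],0.85],[[0,0,0],[-0.1,-0.55,0],0.85],[[0,0,0],[-0.1,-0.55,0],0.85],[[0,0,0],[-0.1,-0.55,0],0.85]]'
python3 - <<'E'
from h import *
cv2.imwrite("pics/s2.png",cv2.resize(eyes.grab_frame("scene")[150:350,180:480,::-1],None,fx=2.5,fy=2.5))
E
```

```text
clock: 4.05
eef_pos: [0.6569, 0.0359, 0.2166]
ee_rot: [-2.415, -2.008, 0.0]
force: [-0.1, -0.4, 0.1]
gripper_width: 0.0129
grasp_force: 0.0
clock: 4.85
eef_pos: [0.6468, -0.0208, 0.2167]
ee_rot: [-2.416, -2.008, 0.0]
force: [0.0, 0.1, 0.8]
gripper_width: 0.0131
grasp_force: 0.1
clock: 5.85
eef_pos: [0.6369, -0.0753, 0.2167]
ee_rot: [2.416, 2.008, 0.0]
force: [0.2, 1.0, -0.1]
gripper_width: 0.0131
grasp_force: 0.0
```

View pics/s2.png

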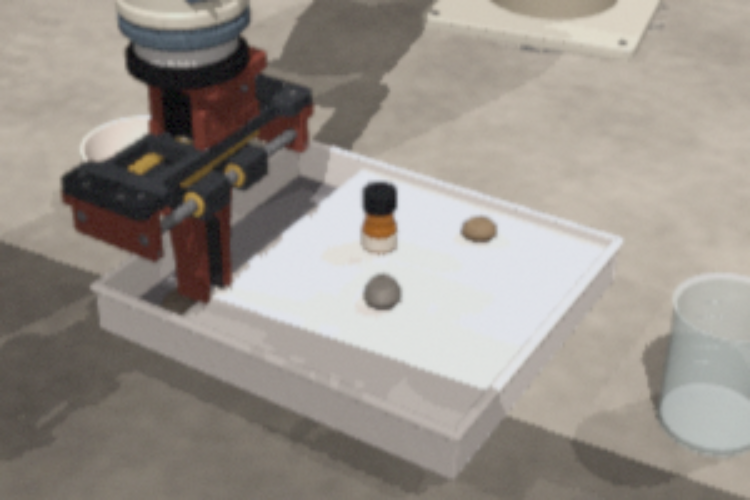

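The picture shows pebble a gone from the deck, with the fingers at its edge near (200,290). The vial, at (380,220), has not moved. Next is pebble c, at (383,292).

```bash
python3 -m handwheel '[[[0,0,0],[0,0,0.2],0.85],[[0,0,0],[0,0,0.4],0.85],[[0,0,0],[0,0,0.6],0.85],[[0,0,0],[0,0,0.6],0.85]]'
python3 -m handwheel '[[[0,0,0],[-0.05,0.26,0],0.85],[[0,0,0],[-0.1,0.52,0],0.85],[[0,0,0],[-0.15,0.78,0],0.85],[[0,0,0],[-0.15,0.78,0],0.85]]'
python3 -m handwheel '[[[0,0,0],[-0.05,0.26,0],0.85],[[0,0,0],[-0.1,0.52,0],0.85],[[0,0,0],[-0.15,0.78,0],0.85],[[0,0,0],[-0.15,0.78,0],0.85],[[0,0,0],[-0.15,0.78,0],0.85]]'
python3 -m handwheel '[[[0,0,0],[0,0,-0.2],0.85],[[0,0,0],[0,0,-0.4],0.85],[[0,0,0],[0,0,-0.5],0.85],[[0,0,0],[0,0,-0.6],0.85],[[0,0,0],[0,0,-0.6],0.85],[[0,0,0],[0,0,-0.6],0.85]]'
```

```text
clock: 6.3
eef_pos: [0.6381, -0.0749, 0.2793]
ee_rot: [2.412, 2.007, 0.005]
force: [0.7, -0.3, 0.4]
gripper_width: 0.0129
grasp_force: 0.0
clock: 6.7
eef_pos: [0.621, 0.0055, 0.2755]
ee_rot: [-2.411, -2.011, 0.002]
force: [-0.5, -0.9, -0.4]
gripper_width: 0.0133
grasp_force: 0.0
clock: 7.2
eef_pos: [0.607, 0.0806, 0.2761]
ee_rot: [2.414, 2.01, -0.001]
force: [-0.2, 0.6, -0.1]
gripper_width: 0.0132
grasp_force: 0.0
clock: 7.8
eef_pos: [0.6072, 0.0805, 0.2168]
ee_rot: [2.416, 2.008, 0.0]
force: [0.6, -0.2, -1.1]
gripper_width: 0.0131
grasp_force: 0.0
```

```bash
python3 -m handwheel '[[[0,0,0],[-0.013,-0.074,0],0.85],[[0,0,0],[-0.027,-0.148,0],0.85],[[0,0,0],[-0.04,-0.222,0],0.85],[[0,0,0],[-0.054,-0.296,0],0.85],[[0,0,0],[-0.067,-0.37,0],0.85],[[0,0,0],[-0.081,-0.444,0],0.85],[[0,0,0],[-0.094,-0.518,0],0.85],[[0,0,0],[-0.108,-0.592,0],0.85],[[0,0,0],[-0.121,-0.666,0],0.85],[[0,0,0],[-0.135,-0.74,0],0.85]]'
python3 -m handwheel '[[[0,0,0],[-0.013,-0.074,0],0.85],[[0,0,0],[-0.027,-0.148,0],0.85],[[0,0,0],[-0.04,-0.222,0],0.85],[[0,0,0],[-0.054,-0.296,0],0.85],[[0,0,0],[-0.067,-0.37,0],0.85],[[0,0,0],[-0.081,-0.444,0],0.85],[[0,0,0],[-0.094,-0.518,0],0.85],[[0,0,0],[-0.108,-0.592,0],0.85],[[0,0,0],[-0.121,-0.666,0],0.85],[[0,0,0],[-0.135,-0.74,0],0.85]]'
python3 -m handwheel '[[[0,0,0],[0,0,0],0.85],[[0,0,0],[0,0,0.2],0.85],[[0,0,0],[0,0,0.4],0.85],[[0,0,0],[0,0,0.6],0.85],[[0,0,0],[0,0,0.75],0.85],[[0,0,0],[0,0,0.75],0.85]]'
python3 - <<'E'
from h import *
cv2.imwrite("pics/s3.png",cv2.resize(eyes.grab_frame("scene")[150:350,180:480,::-1],None,fx=2.5,fy=2.5))
E
```

```text
clock: 8.8
eef_pos: [0.5933, 0.0062, 0.2167]
ee_rot: [2.416, 2.009, 0.0]
force: [-0.1, 0.8, 1.1]
gripper_width: 0.0135
grasp_force: 0.5
clock: 9.8
eef_pos: [0.5798, -0.0678, 0.2166]
ee_rot: [-2.416, -2.009, 0.0]
force: [-0.4, -0.0, -0.6]
gripper_width: 0.0129
grasp_force: 0.0
clock: 10.4
eef_pos: [0.5807, -0.0671, 0.2937]
ee_rot: [2.413, 2.007, 0.004]
force: [0.6, -0.1, -0.5]
gripper_width: 0.013
grasp_force: 0.0
```

View pics/s3.png

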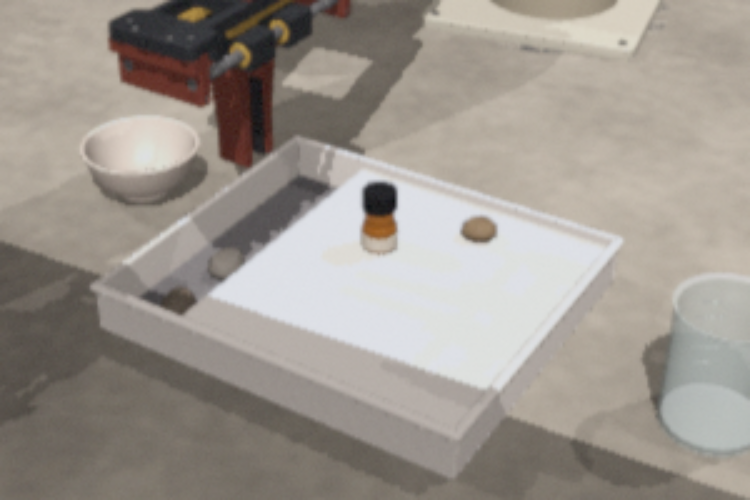

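Pebbles a (180,298) and c (225,262) lie in the trough, and the vial and pebble b (479,229) have not moved. Next is b.

```bash
python3 -m handwheel '[[[0,0,0],[-0.12,0.3,0],0.85],[[0,0,0],[-0.24,0.6,0],0.85],[[0,0,0],[-0.365,0.92,0],0.85],[[0,0,0],[-0.365,0.92,0],0.85]]'
python3 -m handwheel '[[[0,0,0],[-0.12,0.3,0],0.85],[[0,0,0],[-0.24,0.6,0],0.85],[[0,0,0],[-0.365,0.92,0],0.85],[[0,0,0],[-0.365,0.92,0],0.85],[[0,0,0],[-0.365,0.92,0],0.85]]'
python3 -m handwheel '[[[0,0,0],[0,0,-0.2],0.85],[[0,0,0],[0,0,-0.4],0.85],[[0,0,0],[0,0,-0.6],0.85],[[0,0,0],[0,0,-0.7],0.85],[[0,0,0],[0,0,-0.75],0.85],[[0,0,0],[0,0,-0.75],0.85]]'
```

```text
clock: 10.85
eef_pos: [0.5415, 0.0274, 0.2903]
ee_rot: [-2.411, -2.01, 0.004]
force: [0.7, -0.5, -0.5]
gripper_width: 0.0129
grasp_force: 0.0
clock: 11.35
eef_pos: [0.507, 0.1169, 0.2911]
ee_rot: [-2.414, -2.01, 0.001]
force: [0.7, 0.4, 0.5]
gripper_width: 0.0134
grasp_force: 0.0
clock: 11.95
eef_pos: [0.5071, 0.1162, 0.2162]
ee_rot: [-2.416, -2.007, 0.001]
force: [-0.4, 0.5, 0.3]
gripper_width: 0.0129
grasp_force: 0.0
```

```bash
python3 -m handwheel '[[[0,0,0],[-0.015,-0.083,0],0.85],[[0,0,0],[-0.03,-0.166,0],0.85],[[0,0,0],[-0.045,-0.249,0],0.85],[[0,0,0],[-0.06,-0.332,0],0.85],[[0,0,0],[-0.075,-0.415,0],0.85],[[0,0,0],[-0.09,-0.498,0],0.85],[[0,0,0],[-0.105,-0.581,0],0.85],[[0,0,0],[-0.12,-0.664,0],0.85],[[0,0,0],[-0.135,-0.747,0],0.85],[[0,0,0],[-0.15,-0.83,0],0.85]]'
python3 -m handwheel '[[[0,0,0],[-0.015,-0.083,0],0.85],[[0,0,0],[-0.03,-0.166,0],0.85],[[0,0,0],[-0.045,-0.249,0],0.85],[[0,0,0],[-0.06,-0.332,0],0.85],[[0,0,0],[-0.075,-0.415,0],0.85],[[0,0,0],[-0.09,-0.498,0],0.85],[[0,0,0],[-0.105,-0.581,0],0.85],[[0,0,0],[-0.12,-0.664,0],0.85],[[0,0,0],[-0.135,-0.747,0],0.85],[[0,0,0],[-0.15,-0.83,0],0.85]]'
python3 -m handwheel '[[[0,0,0],[0,0,0],0.85],[[0,0,0],[0,0,0.2],0.85],[[0,0,0],[0,0,0.4],0.85],[[0,0,0],[0,0,0.6],0.85],[[0,0,0],[0,0,0.8],0.85],[[0,0,0],[0,0,1],0.85],[[0,0,0],[0,0,1],0.85],[[0,0,0],[0,0,1],0.85]]'
python3 - <<'E'
from h import *
cv2.imwrite("pics/s4.png",cv2.resize(eyes.grab_frame("scene")[150:350,180:480,::-1],None,fx=2.5,fy=2.5))
E
```

```text
clock: 12.95
eef_pos: [0.4918, 0.0332, 0.2166]
ee_rot: [-2.416, -2.008, 0.0]
force: [0.4, -0.2, 0.4]
gripper_width: 0.013
grasp_force: 0.1
clock: 13.95
eef_pos: [0.4768, -0.0499, 0.2167]
ee_rot: [-2.416, -2.008, 0.0]
force: [-0.7, -0.0, 0.3]
gripper_width: 0.0131
grasp_force: 0.0
clock: 14.75
eef_pos: [0.4769, -0.0491, 0.3166]
ee_rot: [2.415, 2.008, 0.001]
force: [-1.7, 0.4, -1.1]
gripper_width: 0.0129
grasp_force: 0.0
```

View pics/s4.png

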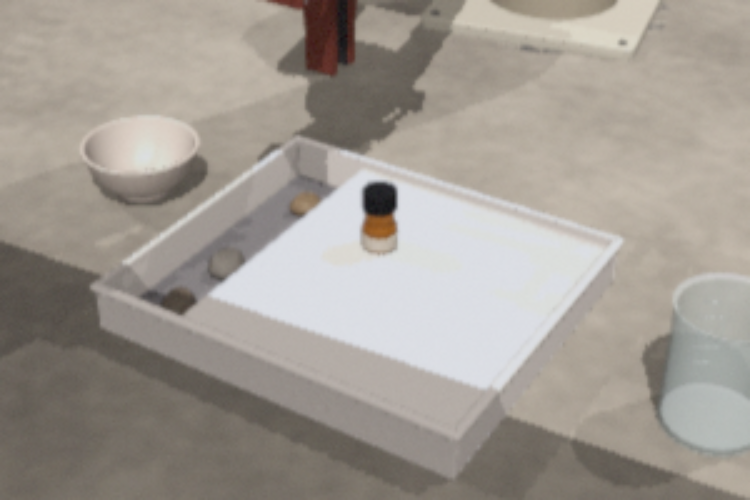

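Pebbles b (305,203), c (225,262) and a (180,298) all lie in the trough, and the vial, basin and beaker have not moved. I'll check the pebble positions by rays, then hand in.

Run:
```python
import h; from h import *
h.m=eyes.camera_model("scene")
o=np.array([.5746,.0454]);c,s=np.cos(-.179),np.sin(-.179);R=np.array([[c,-s],[s,c]])
for n,p in dict(b=(305,203),c=(225,262),a=(180,298)).items():
    print(n,[((ray(180+p[0]/2.5,150+p[1]/2.5,z)-o)@R).round(3) for z in(.012,.025)])
```

```text
b [array([-0.075, -0.133]), array([-0.058, -0.121])]
c [array([ 0.024, -0.137]), array([ 0.038, -0.125])]
a [array([ 0.076, -0.137]), array([ 0.09 , -0.125])]
```

```bash
python3 -c "
from cell import job;print(job.job_done())"
```

```text
the job is handed in; nothing more can be done
None
```

I swept all three pebbles off the deck into the trough without moving the vial, beaker or basin, and handed the job in at about 15 s on the robot's clock; the hand-in returned no verdict.

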